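# Line up the honey colour standards by shade

## Task

Stand the four honey colour standards upright on the four round marks of the viewing strip, one centred on each mark, in order of shade: the palest next to the white tile, getting darker along the row to the darkest next to the black tile. Do not knock any of them over.

Things in the scene. Friction and masses are not known exactly. Their poses are not given: they have to be found in the camera images.
- std_straw: Colour standard, palest of the four: pale straw yellow. Loose resin cylinder of one shade, 40 mm diameter, on an aluminium foot 44 mm wide, 10 mm high; 55 mm tall in all, 0.11 kg. Origin: centre of its underside, z up its axis. Starts upright on the table on the robot's side of the strip. Other labware under 50 mm tall stands to its left and right; before and behind it (x) the fingers have room.
- std_gold: Colour standard, second palest: golden yellow-orange. Loose resin cylinder of one shade, 40 mm diameter, on an aluminium foot 44 mm wide, 10 mm high; 55 mm tall in all, 0.11 kg. Origin: centre of its underside, z up its axis. Starts upright on the table on the robot's side of the strip. Other labware under 50 mm tall stands to its left and right; before and behind it (x) the fingers have room.
- std_amber: Colour standard, second darkest: medium amber brown. Loose resin cylinder of one shade, 40 mm diameter, on an aluminium foot 44 mm wide, 10 mm high; 55 mm tall in all, 0.11 kg. Origin: centre of its underside, z up its axis. Starts upright on the table on the robot's side of the strip. Other labware under 50 mm tall stands to its left and right; before and behind it (x) the fingers have room.
- std_brown: Colour standard, darkest: very dark brown, nearly black. Loose resin cylinder of one shade, 40 mm diameter, on an aluminium foot 44 mm wide, 10 mm high; 55 mm tall in all, 0.11 kg. Origin: centre of its underside, z up its axis. Starts upright on the table on the robot's side of the strip. Other labware under 50 mm tall stands to its left and right; before and behind it (x) the fingers have room.
- mark_a: Mark 1 of a straight row a, b, c, d, 80 mm apart (a at the +y end): flat white disc 47 mm wide in a black ring, alike, on the fixed blue viewing strip (70 by 450 mm). Origin: its centre on the strip's flat top, 12 mm above the table; a standard set there has its origin at this height. y runs along the row to a, x across it away from the robot.
- mark_b: Mark 2 of a straight row a, b, c, d, 80 mm apart (a at the +y end): flat white disc 47 mm wide in a black ring, alike, on the fixed blue viewing strip (70 by 450 mm). Origin: its centre on the strip's flat top, 12 mm above the table; a standard set there has its origin at this height. y runs along the row to a, x across it away from the robot.
- mark_c: Mark 3 of a straight row a, b, c, d, 80 mm apart (a at the +y end): flat white disc 47 mm wide in a black ring, alike, on the fixed blue viewing strip (70 by 450 mm). Origin: its centre on the strip's flat top, 12 mm above the table; a standard set there has its origin at this height. y runs along the row to a, x across it away from the robot.
- mark_d: Mark 4 of a straight row a, b, c, d, 80 mm apart (a at the +y end): flat white disc 47 mm wide in a black ring, alike, on the fixed blue viewing strip (70 by 450 mm). Origin: its centre on the strip's flat top, 12 mm above the table; a standard set there has its origin at this height. y runs along the row to a, x across it away from the robot.
- white_tile: Plain white tile, 60 by 32 mm, 8 mm thick, fixed on one end of the viewing strip, 80 mm beyond the last mark; it may be at either end. It shows the end for the palest standard. Origin: centre of its underside, on the strip's top.
- black_tile: Plain black tile, 60 by 32 mm, 8 mm thick, fixed on one end of the viewing strip, 80 mm beyond the last mark; it may be at either end. It shows the end for the darkest standard. Origin: centre of its underside, on the strip's top.
Mind the look-alikes: they are no part of the job. What is shaped like the std_brown but blue is not meant.

How it is judged:
At the end, for the whole second after the job is handed in: All four standards stand upright (within 0.1 rad) and at rest on the strip (height within 4 mm), each within 12 mm of the centre of its own mark: palest on the mark next to the white tile, then second palest, second darkest, and the darkest on the mark next to the black tile (((horizontal distance between white_tile and mark_a below 0.16 m and horizontal distance between std_straw and mark_a below 0.012 m and horizontal distance between std_gold and mark_b below 0.012 m and horizontal distance between std_amber and mark_c below 0.012 m and horizontal distance between std_brown and mark_d below 0.012 m) or (horizontal distance between white_tile and mark_d below 0.16 m and horizontal distance between std_straw and mark_d below 0.012 m and horizontal distance between std_gold and mark_c below 0.012 m and horizontal distance between std_amber and mark_b below 0.012 m and horizontal distance between std_brown and mark_a below 0.012 m)) and angle between each of std_straw, std_gold, std_amber, std_brown's own z axis and vertical below 0.1 rad and z of std_straw in the frame of mark_a between -0.004 and 0.004 m and linear speed of each of std_straw, std_gold, std_amber, std_brown below 0.02 m/s and angular speed of each of std_straw, std_gold, std_amber, std_brown below 0.2 rad/s and z of std_gold in the frame of mark_a between -0.004 and 0.004 m and z of std_amber in the frame of mark_a between -0.004 and 0.004 m and z of std_brown in the frame of mark_a between -0.004 and 0.004 m); the robot touches nothing.
It fails at once if a colour standard is knocked over (angle between any of std_straw, std_gold, std_amber, std_brown's own z axis and vertical above 1 rad).
It also fails if it takes over 93 s, if anything falls off the work surface, if the arm or the gripper's body presses on something with over 40 N, if the wrist force passes 120 N, or if a joint passes its speed limit or range.

## Robot

A 6-joint arm with a two-finger parallel gripper is mounted at the origin on the work surface. World frame = base frame: x ahead of the robot, y to its left, z up, the work surface at z = 0. Lengths are in m, angles in rad, forces in N, time in s.
With the tool pointing down it reaches from about 0.425 to 0.95 m from the base axis. Payload 14.7 kg.
Tool frame: the origin (TCP) lies midway between the tips of the shut fingers; the grasp point (between the pads) lies 19 mm behind it; z points along the fingers, y is the line along which they close (so a half turn about z gives the same grasp; the last joint's range is limited). The gripper opens to 85 mm and grips with 20 to 120 N. Pads are 22 mm wide; open, the fingers measure 114 mm over their backs; the gripper's body (76 mm by 85 mm) begins 54 mm behind the grasp point. The pads swing forward as they close: fully open they stand 13 mm farther back than shut.
Start: joints at [1.254, 0.48, 1.596, -0, 1.065, -0.047], TCP at [0.173, 0.626, 0.231] pointing down, gripper open.
Joint ranges: [-2.75, 2.75], [-0.82, 2.05], [0.23, 2.67], [-1.56, 4.7], [0.09, 2.69], [-2.92, 2.92]. Speed limits (rad/s): [1.89, 1.89, 2.39, 3.01, 3.01, 3.01].

## Interface

Orientations are given as a unit quaternion [x, y, z, w].
In Python, from workcell import bot, imaging, job, boxes_of gives the robot as it stands.
- The arm moves only by the tool step_arm, never from a script. Its argument "rows" is one flat list of numbers, 7 for each row, row after row: the shift along the tool's x, y, z in mm, then the turn, a rotation vector about the tool's x, y, z in rad, then the closure, from 0 (fully open) to 1 (shut). A call has 1 to 10 rows; each row shifts and turns the commanded pose from where the row before left it, along the tool's axes as they then stand; what a row does not reach is not made up. A row lasts 1/10 s, in which the tool goes at most 50 mm and 8.59 degrees, less where a joint would pass 70% of its speed; a pose out of reach is approached as far as the arm can. A call with a gripper value outside its range is refused whole. The fingers move at their own pace and stop on an object; the grip force is fixed at half the most. Time passes only in rows, so rows that do not move let the fingers close. It gives the time, the measured TCP pose, the force, the opening and the grip force at its end, in the units of the state.
- bot.state(): the state, without advancing time (a new reading comes with each control period).
- imaging.camera(name): name is "side" or "top" or "wrist"; returns the picture (400x640x3 uint8, blue, green, red); there is no depth.
- imaging.camera_info(name): a dict with "fx", "fy", "cx", "cy" (pixels), "origin" and "orientation" of the camera in the world; the wrist camera has in their place "mount" (4x4, takes a point from camera to tool coordinates, whose origin is the TCP and whose axes are the flange's). Camera axes: x right, y down, z forward; pixel columns grow to the right and rows downward; lengths in m; the calibration is good to about 2 mm. The wrist camera is an equidistant fisheye: a pixel r from the principal point sees the ray r / f radians off the axis. A picture is of the moment at which its call begins: read the wrist's pose just before it. camera_info takes no time and is no camera call.
- job.sign_off(): hands the job in; it is judged then, once.
Trained networks look in the newest picture that a camera, given by its name, has taken for a name from the list of things; names that differ only in an ending like _2 or _b are one class to them, and where a whole thing is asked for, a point or a joint stands for the part that bears it (a point fixed in the world has none). Each returns a list of dicts, best first, with "confidence" (0 to 1); they miss things now and then, are a little off and sometimes report something else, mostly with a low value. They report only what shows in the picture. A call takes as long as a camera call. They do not tell look-alikes from the thing itself.
- boxes_of(target, camera): "point" ([x, y, z] in m, in world coordinates, good to about 4 mm: the middle of the surface that is visible of it).
The state is a dict: "time_s": time; "joint_pos": joint angles; "joint_velocities": joint speeds; "effort": joint torques, N m; "tool_pos": TCP position; "eef_rot": TCP orientation; "wrist_force": force on the tool from outside, world axes, zero at the start; "wrist_torque": the same for the moment, N m; "opening": finger opening in m; "grip_force": force on a finger pad.
Only numpy, scipy, OpenCV 4.12 (cv2) and the standard library are available. Lean on these libraries where they do the work, as an engineer would, in place of code of your own. Each camera call takes 0.05 s, during which the arm holds its last target. There are 200 camera calls.

## Working session

There is one attempt and no reset: what is moved stays moved. The work goes in short steps, Python scripts to look and compute and a tool call to move; the robot and the scene stay as the last step left them, time stands still between calls to the robot, and variables do not carry over. Pictures are saved under pics/ and viewed, at most 14 in all, crops included, and the job is handed in when it is done.

Besides the shell and the picture viewer there is one more tool, called after "Emit:" as name(argument=value, ...) on one line, values as JSON. step_arm: Moves the arm, as the interface text tells. Its arguments: {"type":"object","properties":{"rows":{"type":"array"}},"required":["rows"]}

```bash
ls; mkdir -p pics; python3 - <<'E'
from workcell import bot, imaging, job, boxes_of
import cv2
s=bot.state(); print(s)
for c in ("top","side"):
    im=imaging.camera(c); cv2.imwrite(f"pics/{c}0.png",im); print(imaging.camera_info(c))
    if c=="top":
        for n in ["std_straw","std_gold","std_amber","std_brown","mark_a","white_tile","black_tile"]:
            print(n,[( [round(float(v),4) for v in d["point"]],round(d["confidence"],2)) for d in boxes_of(n,c)])
print(imaging.camera_info("wrist"))
E
```

```text
pics
{'time_s': 0.0, 'joint_pos': array([ 1.25435468e+00,  4.80845277e-01,  1.59689343e+00, -2.22561517e-06,
        1.06514311e+00, -4.66082710e-02]), 'joint_velocities': array([ 8.08179263e-05, -8.25588091e-04,  6.70485576e-04, -1.23016661e-04,
       -9.10928101e-07, -6.19618508e-04]), 'effort': array([-3.15436686e-03, -9.50668573e+01, -4.30166745e+01, -2.53501958e-04,
        1.25108950e-02, -1.49394368e-04]), 'tool_pos': array([0.17311866, 0.62606234, 0.2306564 ]), 'eef_rot': array([ 1.34507192e-01,  9.90912408e-01, -6.34166502e-04, -1.15408899e-04]), 'wrist_force': array([-0.13616073, -0.21817247,  0.36564282]), 'wrist_torque': array([-0.05224494,  0.00027411, -0.00150898]), 'grip_force': 0.0, 'opening': 0.08539562446239261}
{'fx': 395.8166700486129, 'fy': 395.8166700486129, 'cx': 318.4702715038277, 'cy': 202.09336189457713, 'origin': array([0.47560001, 0.0307992 , 1.00140769]), 'orientation': array([ 0.71508379, -0.69727571,  0.03942352, -0.03012529])}
std_straw [([0.4507, -0.0638, 0.057], 0.53)]
std_gold [([0.433, -0.2376, 0.0541], 0.83), ([0.4628, 0.0999, 0.0551], 0.3)]
std_
[... 380 characters left out ...]
, 0.84)]
{'fx': 508.2009512958638, 'fy': 508.2009512958638, 'cx': 324.4697704281347, 'cy': 198.03572900632935, 'origin': array([ 0.49738808, -0.8125967 ,  0.80277471]), 'orientation': array([ 0.9131896 , -0.04306858,  0.02073161, -0.40472219])}
{'fx': 309.70691628693146, 'fy': 309.70691628693146, 'cx': 315.27975313803887, 'cy': 197.53789541431635, 'mount': array([[-1.88991637e-04, -9.44644029e-01, -3.28096971e-01,
         8.54097398e-02],
       [ 9.99999968e-01, -2.33673221e-04,  9.67591441e-05,
         9.32558491e-04],
       [-1.68070424e-04, -3.28096942e-01,  9.44644043e-01,
        -1.42470394e-01],
       [ 0.00000000e+00,  0.00000000e+00,  0.00000000e+00,
         1.00000000e+00]])}
```

View pics/top0.png

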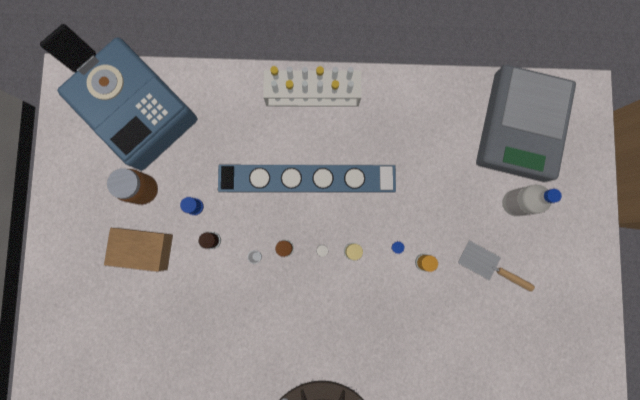

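View pics/side0.png

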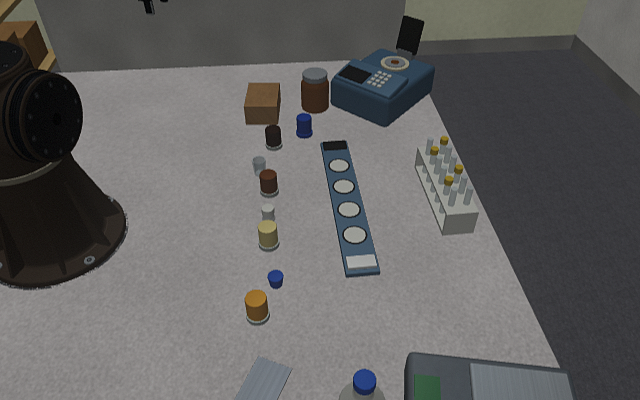

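Top view, with +y to the left: the black tile is at (227,178) and the white tile at (386,178), so white is at the −y end, next to mark_d. Candidates:
- **Brown:** dark brown at (209,240), and a blue look-alike of the same shape at (191,206). The brown one fits std_brown.
- **Amber:** (284,248).
- **Straw:** (354,252).
- **Gold:** (428,263).

The side view agrees. I'll confirm with one crop and measure with a silhouette fit.

```bash
cat > h.py <<'E'
import numpy as np, cv2
from scipy.spatial.transform import Rotation as R
from scipy.optimize import least_squares
from workcell import bot, imaging
def proj(P,ci):
    p=R.from_quat(ci["orientation"]).inv().apply(np.atleast_2d(P)-ci["origin"])
    return np.c_[ci["fx"]*p[:,0]/p[:,2]+ci["cx"],ci["fy"]*p[:,1]/p[:,2]+ci["cy"]]
def back(uv,z,ci):
    d=R.from_quat(ci["orientation"]).apply([(uv[0]-ci["cx"])/ci["fx"],(uv[1]-ci["cy"])/ci["fy"],1.])
    return ci["origin"]+d*(z-ci["origin"][2])/d[2]
t=np.linspace(0,2*np.pi,60)
def cyl(xy,ci,z0=.010,z1=.055,r=.02):
    c=np.c_[xy[0]+r*np.cos(t),xy[1]+r*np.sin(t)]
    h=cv2.convexHull(proj(np.r_[np.c_[c,0*t+z0],np.c_[c,0*t+z1]],ci).astype(np.float32))
    m=cv2.moments(h); return np.array([m["m10"]/m["m00"],m["m01"]/m["m00"]]),m["m00"],h
def mask(n,im):
    H,S,V=[a.astype(int) for a in cv2.split(cv2.cvtColor(im,cv2.COLOR_BGR2HSV))]
    if n=="straw": return (S>55)&(V>110)&(H>15)&(H<40)
    if n=="gold": return (S>150)&(V>90)&(H>8)&(H<30)
    if n=="amber": return (S>100)&(V<150)&(H<18)
    return (V<75)
def blob(m,uv,w=30):
    n,l,s,c=cv2.connectedComponentsWithStats(m.astype(np.uint8))
    best=[i for i in range(1,n) if s[i,4]>60 and np.hypot(*(c[i]-uv))<w/2]
    if not best: return None
    i=min(best,key=lambda i:np.hypot(*(c[i]-uv))); return c[i],s[i,4]
def fit(n,guess,cam,im,z0=.010):
    ci=imaging.camera_info(cam); b=blob(mask(n,im),cyl(guess,ci,z0,z0+.045)[0])
    if b is None: return None
    r=least_squares(lambda q:cyl(q,ci,z0,z0+.045)[0]-b[0],guess,x_scale=.01,diff_step=1e-3)
    return r.x,b[1],cyl(r.x,ci,z0,z0+.045)[1]
E
python3 - <<'E'
from h import *
G=dict(straw=(.4507,-.0638),gold=(.433,-.2376),amber=(.4618,.0977),brown=(.4726,.2817))
ims={c:cv2.imread(f"pics/{c}0.png") for c in("top","side")}
for n,g in G.items():
    for c in ims:
        f=fit(n,g,c,ims[c]); print(n,c,f and (f[0].round(4),f[1],round(f[2])))
T=ims["top"]; ci=imaging.camera_info("top")
for c,z in (("top",.012),("side",.012)):
    ci=imaging.camera_info(c); im=ims[c]; m=cv2.cvtColor(im,cv2.COLOR_BGR2HSV); w=(m[...,2]>165)&(m[...,1]<45)
    for y in(.17,.09,.0104,-.066):
        b=blob(w,proj([.637,y,z],ci)[0],24); print("mark",c,y,b and (back(b[0],z,ci).round(4),b[1]))
cv2.imwrite("pics/crop.png",cv2.resize(T[150:290,170:450],None,fx=2.8,fy=2.8,interpolation=cv2.INTER_CUBIC))
E
```

```text
straw top (array([ 0.4533, -0.0693]), np.int32(223), 246)
straw side (array([ 0.4502, -0.0441]), np.int32(200), 482)
gold top (array([ 0.4302, -0.2484]), np.int32(234), 303)
gold side (array([ 0.4266, -0.2304]), np.int32(299), 626)
amber top (array([0.4573, 0.1009]), np.int32(194), 238)
amber side (array([0.4516, 0.1138]), np.int32(217), 397)
brown top (array([0.4719, 0.2825]), np.int32(245), 295)
brown side None
mark top 0.17 (array([0.6319, 0.1703, 0.012 ]), np.int32(228))
mark top 0.09 (array([0.6338, 0.0901, 0.012 ]), np.int32(228))
mark top 0.0104 (array([0.6359, 0.0103, 0.012 ]), np.int32(228))
mark top -0.066 (array([ 0.6381, -0.0697,  0.012 ]), np.int32(229))
mark side 0.17 None
mark side 0.09 None
mark side 0.0104 None
mark side -0.066 None
```

View pics/crop.png

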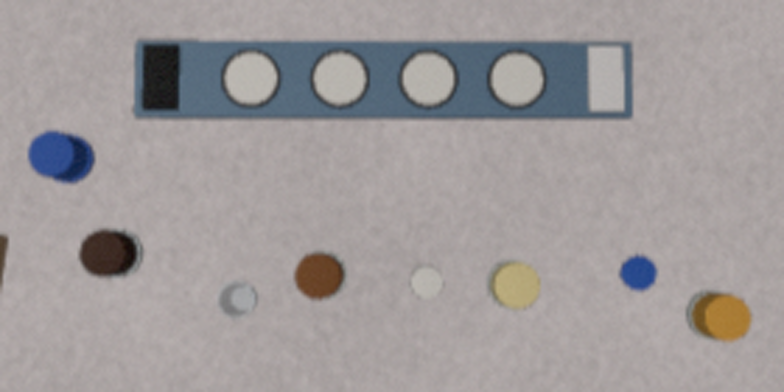

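```bash
python3 - <<'E'
from h import *
im=cv2.imread("pics/top0.png"); ci=imaging.camera_info("top")
G=dict(straw=(.452,-.067),gold=(.431,-.243),amber=(.459,.099),brown=(.472,.282))
L=cv2.cvtColor(im,cv2.COLOR_BGR2LAB).astype(int); hsv=cv2.cvtColor(im,cv2.COLOR_BGR2HSV)
for n,g in G.items():
    p=proj([*g,.055],ci)[0]; u,v=p.round().astype(int)
    m=np.abs(L-L[v-1:v+2,u-1:u+2].reshape(-1,3).mean(0))   # top face: same colour as its middle
    m=(m[...,0]<18)&(m[...,1]<14)&(m[...,2]<20)
    if n=="brown": m=hsv[...,2]<75
    b=blob(m,p); c=[cyl(g,ci,.0549,.055)][0]
    print(n,"topface",back(b[0],.055,ci)[:2].round(4),b[1],round(c[1]))
    # whole coloured silhouette, looser
    w={"brown":hsv[...,2]<80}.get(n,hsv[...,1]>60); b=blob(w,p); f=least_squares(lambda q:cyl(q,ci)[0]-b[0],g,x_scale=.01,diff_step=1e-3)
    print("   silhouette",f.x.round(4),b[1],round(cyl(f.x,ci)[1]))
s=bot.state(); print(R.from_quat(s["eef_rot"]).as_matrix().round(3))
E
```

```text
straw topface [ 0.453  -0.0695] 224 224
   silhouette [ 0.4531 -0.0693] 217 246
gold topface [ 0.4303 -0.2479] 201 224
   silhouette [ 0.4302 -0.2484] 290 303
amber topface [0.4576 0.099 ] 205 224
   silhouette [0.4571 0.1014] 212 239
brown topface [0.4719 0.2774] 245 225
   silhouette [0.472  0.2828] 251 295
[[-0.964  0.267 -0.   ]
 [ 0.267  0.964 -0.   ]
 [-0.    -0.    -1.   ]]
```

Crop: the brown standard is at crop (108,253), with the blue look-alike at (60,157), so the target is confirmed. Amber is at (319,276), straw at (517,286) and gold at (722,318). The marks come out 80 mm apart. Starting with brown → mark_a.

Emit:
step_arm(rows=[0,0,0,0,0,0.13,0,0,0,0,0,0,0.13,0,0,0,0,0,0,0.13,0,0,0,0,0,0,0.13,0,0,0,0,0,0,0.13,0,0,0,0,0,0,0.13,0,0,0,0,0,0,0.13,0,0,0,0,0,0,0.13,0,0,0,0,0,0,0.13,0,0,0,0,0,0,0.13,0])

```text
time_s: 1.45
tool_pos: [0.1732, 0.6265, 0.2313]
eef_rot: [0.709, 0.706, -0.0, 0.0]
wrist_force: [-0.6, 0.9, 0.0]
opening: 0.0855
grip_force: 0.0
```

Emit:
step_arm(rows=[-34,30,0,0,0,0,0,-34,30,0,0,0,0,0,-34,30,0,0,0,0,0,-34,30,0,0,0,0,0,-34,30,0,0,0,0,0,-34,30,0,0,0,0,0,-34,30,0,0,0,0,0,-34,30,0,0,0,0,0,-34,30,0,0,0,0,0,-34,30,0,0,0,0,0])

```text
time_s: 2.45
tool_pos: [0.4746, 0.2852, 0.2315]
eef_rot: [0.707, 0.707, 0.0, 0.0]
wrist_force: [0.9, 1.0, -0.2]
opening: 0.085
grip_force: 0.0
```

Emit:
step_arm(rows=[0,0,0,0,0,0,0,0,0,0,0,0,0,0])

```text
time_s: 2.65
tool_pos: [0.4741, 0.2859, 0.2313]
eef_rot: [0.708, 0.707, 0.0, -0.0]
wrist_force: [0.0, 0.6, 0.3]
opening: 0.0852
grip_force: 0.0
```

```bash
cat >> h.py <<'E'
def wrist(fn):
    s=bot.state(); im=imaging.camera("wrist"); cv2.imwrite(fn,im)
    return s,im
def wback(uv,z,s):
    ci=imaging.camera_info("wrist"); d=np.array([(uv[0]-ci["cx"])/ci["fx"],(uv[1]-ci["cy"])/ci["fy"]]); th=np.hypot(*d)
    ray=np.r_[d/th*np.sin(th),np.cos(th)]; M=ci["mount"]; Rw=R.from_quat(s["eef_rot"]).as_matrix()
    o=s["tool_pos"]+Rw@M[:3,3]; d=Rw@M[:3,:3]@ray
    return o+d*(z-o[2])/d[2]
E
python3 - <<'E'
from h import *
from workcell import boxes_of
s,im=wrist("pics/w1.png")
print([(d["point"],d["confidence"]) for d in boxes_of("std_brown","wrist")])
E
```

```text
[([0.4762, 0.2919, 0.0555], 0.85), ([0.5487, 0.3369, 0.056], 0.78)]
```

View pics/w1.png

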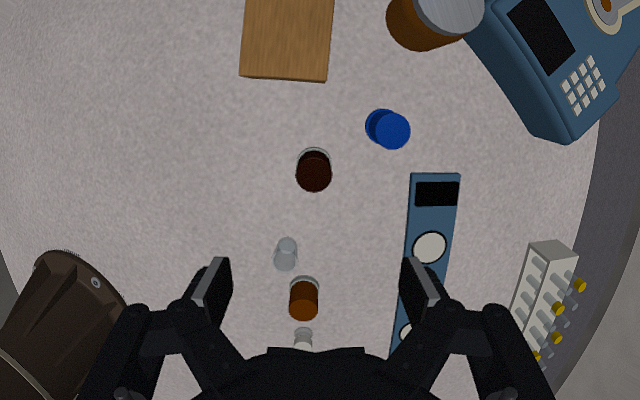

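Wrist view: brown standard at (314,172), blue look-alike at (388,128), mark a at (430,247), amber at (303,300). Now back-projecting them to compare with the top camera.

```bash
python3 - <<'E'
from h import *
s=bot.state(); im=cv2.imread("pics/w1.png"); hsv=cv2.cvtColor(im,cv2.COLOR_BGR2HSV)
b=blob(hsv[...,2]<60,(314,172)); print(b, "brown z.055",wback((314,173),.055,s).round(4),"blob z.045",wback(b[0],.045,s).round(4))
n,l,st,c=cv2.connectedComponentsWithStats((hsv[...,2]<60).astype(np.uint8)); i=l[172,314]; print(st[i])
b=blob((hsv[...,2]>150)&(hsv[...,1]<50),(430,247)); print("mark",wback(b[0],.012,s).round(4) if b else wback((430,247),.012,s))
print("amber",wback((303,303),.055,s).round(4))
E
```

```text
(array([313.37574215, 171.04919423]), np.int32(1179)) brown z.055 [0.4713 0.29   0.055 ] blob z.045 [0.4705 0.2896 0.045 ]
[ 295  151   37   41 1179]
mark [0.6309 0.1748 0.012 ]
amber [0.4569 0.118  0.055 ]
```

Emit:
step_arm(rows=[0,-2,25,0,0,0,0,0,0,30,0,0,0,0,0,0,30,0,0,0,0,0,0,30,0,0,0,0,0,0,30,0,0,0,0,0,0,25,0,0,0,0,0,0,20,0,0,0,0,0,0,20,0,0,0,0,0,0,0,0,0,0,0])

```text
time_s: 3.65
tool_pos: [0.4694, 0.2872, 0.0193]
eef_rot: [0.706, 0.708, -0.002, -0.001]
wrist_force: [0.5, -0.4, 1.2]
opening: 0.0853
grip_force: 0.0
```

Emit:
step_arm(rows=[0,0,0,0,0,0,0.5,0,0,0,0,0,0,0.7,0,0,0,0,0,0,0.8,0,0,0,0,0,0,0.8,0,0,0,0,0,0,0.8,0,0,0,0,0,0,0.8,0,0,0,0,0,0,0.8,0,0,0,0,0,0,0.8])

```text
time_s: 4.45
tool_pos: [0.4721, 0.2872, 0.0226]
eef_rot: [0.707, 0.707, 0.001, 0.0]
wrist_force: [-2.6, 2.2, 10.5]
opening: 0.0387
grip_force: 59.0
```

Emit:
step_arm(rows=[0,0,-15,0,0,0,0.8,0,0,-25,0,0,0,0.8,0,0,-25,0,0,0,0.8,0,0,-25,0,0,0,0.8,-14,20,0,0,0,0,0.8,-25,35,0,0,0,0,0.8,-25,35,0,0,0,0,0.8,-25,35,0,0,0,0,0.8,-25,35,0,0,0,0,0.8,0,0,0,0,0,0,0.8])

```text
time_s: 5.45
tool_pos: [0.6363, 0.1698, 0.1122]
eef_rot: [0.708, 0.706, 0.001, 0.001]
wrist_force: [0.8, 1.6, -1.0]
opening: 0.0387
grip_force: 60.6
```

Emit:
step_arm(rows=[0,0,0,0,0,0,0.8,0,0,0,0,0,0,0.8])

```text
time_s: 5.65
tool_pos: [0.6308, 0.1733, 0.1115]
eef_rot: [0.707, 0.708, -0.0, -0.0]
wrist_force: [-0.5, -0.2, -1.2]
opening: 0.0387
grip_force: 60.6
```

Emit:
step_arm(rows=[0,1,20,0,0,0,0.8,0,0,25,0,0,0,0.8,0,0,15,0,0,0,0.8,0,0,8,0,0,0,0.8,0,0,5,0,0,0,0.8,0,0,3,0,0,0,0.8,0,0,0,0,0,0,0.8,0,0,0,0,0,0,0.8])

```text
time_s: 6.45
tool_pos: [0.6331, 0.173, 0.0359]
eef_rot: [0.707, 0.707, 0.0, 0.0]
wrist_force: [0.2, -0.1, -0.4]
opening: 0.0382
grip_force: 60.6
```

Emit:
step_arm(rows=[0,0,0,0,0,0,0.4,0,0,0,0,0,0,0.2,0,0,0,0,0,0,0,0,0,0,0,0,0,0,0,0,0,0,0,0,0,0,0,0,0,0,0,0])

```text
time_s: 7.05
tool_pos: [0.6327, 0.1729, 0.0353]
eef_rot: [0.707, 0.707, 0.0, 0.0]
wrist_force: [0.7, 0.4, -0.0]
opening: 0.0851
grip_force: 0.0
```

Next is amber (.457,.100) → b. Lift 100 mm, then move back in x by −176 and in y by −73.

Emit:
step_arm(rows=[0,0,-20,0,0,0,0,0,0,-40,0,0,0,0,0,0,-40,0,0,0,0,-12,-28,0,0,0,0,0,-15,-37,0,0,0,0,0,-15,-37,0,0,0,0,0,-15,-37,0,0,0,0,0,-15,-37,0,0,0,0,0,0,0,0,0,0,0,0,0,0,0,0,0,0,0])

```text
time_s: 8.05
tool_pos: [0.4565, 0.1006, 0.1357]
eef_rot: [0.707, 0.707, 0.0, 0.0]
wrist_force: [1.1, 0.2, 0.0]
opening: 0.0856
grip_force: 0.0
```

```bash
python3 - <<'E'
from h import *
print(bot.state()["tool_pos"]); im=imaging.camera("top"); cv2.imwrite("pics/top1.png",im); s=imaging.camera("side"); cv2.imwrite("pics/side1.png",s)
print(fit("brown",(.632,.170),"top",im,.022))
a=cv2.resize(im[140:280,180:440],None,fx=2,fy=2,interpolation=cv2.INTER_CUBIC); b=cv2.resize(s[100:240,230:490],None,fx=2,fy=2,interpolation=cv2.INTER_CUBIC)
cv2.imwrite("pics/c1.png",np.vstack([a,b]))
E
```

```text
[0.45653237 0.10056442 0.13571619]
(array([0.63327277, 0.16957414]), np.int32(242), 274.900926213013)
```

View pics/c1.png

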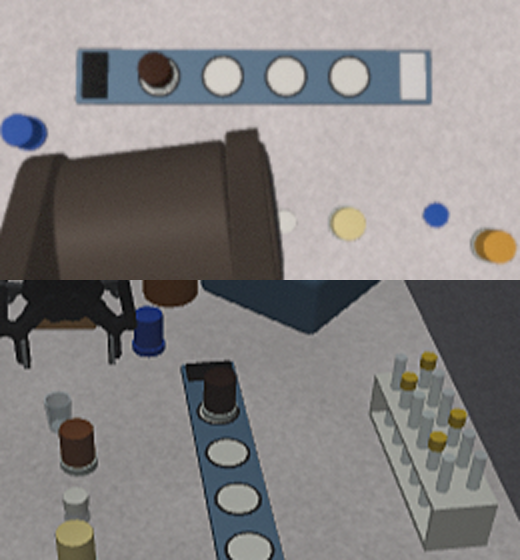

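Brown stands upright on mark a, within about 2 mm. Now amber.

Emit:
step_arm(rows=[0,0,25,0,0,0,0,0,0,30,0,0,0,0,0,0,25,0,0,0,0,0,0,20,0,0,0,0,0,0,10,0,0,0,0,0,0,0,0,0,0,0,0,0,0,0,0,0,0])

```text
time_s: 8.85
tool_pos: [0.4573, 0.101, 0.0256]
eef_rot: [0.707, 0.708, 0.0, 0.0]
wrist_force: [-0.2, -0.4, 0.4]
opening: 0.0854
grip_force: 0.0
```

Emit:
step_arm(rows=[0,0,0,0,0,0,0.5,0,0,0,0,0,0,0.7,0,0,0,0,0,0,0.8,0,0,0,0,0,0,0.8,0,0,0,0,0,0,0.8,0,0,0,0,0,0,0.8,0,0,0,0,0,0,0.8,0,0,0,0,0,0,0.8])

```text
time_s: 9.65
tool_pos: [0.4572, 0.1008, 0.0261]
eef_rot: [0.707, 0.707, 0.0, 0.0]
wrist_force: [-1.1, -0.2, 15.3]
opening: 0.0383
grip_force: 58.5
```

Emit:
step_arm(rows=[0,0,-15,0,0,0,0.8,0,0,-25,0,0,0,0.8,0,0,-25,0,0,0,0.8,0,0,-25,0,0,0,0.8,-2,27,0,0,0,0,0.8,-2,37,0,0,0,0,0.8,-2,37,0,0,0,0,0.8,-2,37,0,0,0,0,0.8,-2,38,0,0,0,0,0.8,0,0,0,0,0,0,0.8])

```text
time_s: 10.65
tool_pos: [0.6375, 0.0906, 0.1157]
eef_rot: [0.707, 0.707, 0.002, 0.001]
wrist_force: [0.2, 0.2, -1.8]
opening: 0.0382
grip_force: 61.0
```

Emit:
step_arm(rows=[0,0,0,0,0,0,0.8,0,0,0,0,0,0,0.8,0,0,0,0,0,0,0.8])

```text
time_s: 10.95
tool_pos: [0.6317, 0.091, 0.1153]
eef_rot: [0.707, 0.708, -0.0, -0.0]
wrist_force: [-0.1, 0.6, -0.4]
opening: 0.0385
grip_force: 61.0
```

Emit:
step_arm(rows=[-1,1,20,0,0,0,0.8,0,0,25,0,0,0,0.8,0,0,15,0,0,0,0.8,0,0,8,0,0,0,0.8,0,0,5,0,0,0,0.8,0,0,4,0,0,0,0.8,0,0,0,0,0,0,0.8,0,0,0,0,0,0,0.8])

```text
time_s: 11.75
tool_pos: [0.6341, 0.09, 0.0388]
eef_rot: [0.707, 0.707, 0.0, 0.0]
wrist_force: [0.3, -0.7, -1.5]
opening: 0.0381
grip_force: 61.0
```

Emit:
step_arm(rows=[0,0,0,0,0,0,0.4,0,0,0,0,0,0,0.2,0,0,0,0,0,0,0,0,0,0,0,0,0,0,0,0,0,0,0,0,0,0,0,0,0,0,0,0])

```text
time_s: 12.35
tool_pos: [0.6337, 0.09, 0.0383]
eef_rot: [0.707, 0.707, -0.0, -0.0]
wrist_force: [-0.2, -0.1, -0.4]
opening: 0.0858
grip_force: 0.0
```

Emit:
step_arm(rows=[0,0,-20,0,0,0,0,0,0,-40,0,0,0,0,0,0,-40,0,0,0,0,-24,-25,0,0,0,0,0,-34,-39,0,0,0,0,0,-34,-39,0,0,0,0,0,-34,-39,0,0,0,0,0,-34,-38,0,0,0,0,0,0,0,0,0,0,0,0,0,0,0,0,0,0,0])

```text
time_s: 13.35
tool_pos: [0.4583, -0.0669, 0.1387]
eef_rot: [0.708, 0.707, 0.0, 0.0]
wrist_force: [1.7, 0.9, -0.4]
opening: 0.0853
grip_force: 0.0
```

```bash
python3 - <<'E'
from h import *
print(bot.state()["tool_pos"]); im=imaging.camera("top"); cv2.imwrite("pics/top2.png",im)
print(fit("brown",(.632,.170),"top",im,.022),fit("amber",(.634,.09),"top",im,.022))
E
```

```text
[ 0.45828433 -0.06694675  0.1386665 ]
(array([0.6333261 , 0.16965313]), np.int32(241), 274.92581037885975) (array([0.63464517, 0.09002978]), np.int32(210), 261.44934451323934)
```

Amber is within about 1 mm of mark b. Next is straw (.453,−.0695) → d (.6381,−.0697).

Emit:
step_arm(rows=[-2,-4,25,0,0,0,0,0,0,30,0,0,0,0,0,0,25,0,0,0,0,0,0,20,0,0,0,0,0,0,13,0,0,0,0,0,0,0,0,0,0,0,0,0,0,0,0,0,0])

```text
time_s: 14.1
tool_pos: [0.4553, -0.0676, 0.0253]
eef_rot: [0.706, 0.708, -0.0, -0.0]
wrist_force: [-0.3, 0.1, 0.3]
opening: 0.0855
grip_force: 0.0
```

Emit:
step_arm(rows=[0,0,0,0,0,0,0.5,0,0,0,0,0,0,0.7,0,0,0,0,0,0,0.8,0,0,0,0,0,0,0.8,0,0,0,0,0,0,0.8,0,0,0,0,0,0,0.8,0,0,0,0,0,0,0.8,0,0,0,0,0,0,0.8])

```text
time_s: 14.9
tool_pos: [0.455, -0.0682, 0.0261]
eef_rot: [0.707, 0.707, 0.0, 0.0]
wrist_force: [-0.7, 1.4, 15.3]
opening: 0.0383
grip_force: 58.5
```

Emit:
step_arm(rows=[0,0,-15,0,0,0,0.8,0,0,-25,0,0,0,0.8,0,0,-25,0,0,0,0.8,0,0,-25,0,0,0,0.8,0,30,0,0,0,0,0.8,0,38,0,0,0,0,0.8,0,38,0,0,0,0,0.8,0,38,0,0,0,0,0.8,0,38,0,0,0,0,0.8,0,0,0,0,0,0,0.8])

```text
time_s: 15.9
tool_pos: [0.6413, -0.0681, 0.1157]
eef_rot: [0.707, 0.708, 0.001, 0.002]
wrist_force: [2.1, 0.7, -0.6]
opening: 0.0384
grip_force: 60.9
```

Emit:
step_arm(rows=[0,0,0,0,0,0,0.8,0,0,0,0,0,0,0.8,0,0,0,0,0,0,0.8])

```text
time_s: 16.2
tool_pos: [0.6355, -0.068, 0.1154]
eef_rot: [0.707, 0.707, -0.0, -0.0]
wrist_force: [0.2, 0.3, -1.3]
opening: 0.0386
grip_force: 60.9
```

Emit:
step_arm(rows=[0,2,20,0,0,0,0.8,0,0,25,0,0,0,0.8,0,0,15,0,0,0,0.8,0,0,8,0,0,0,0.8,0,0,5,0,0,0,0.8,0,0,4,0,0,0,0.8,0,0,0,0,0,0,0.8,0,0,0,0,0,0,0.8])

```text
time_s: 17.0
tool_pos: [0.6389, -0.068, 0.0388]
eef_rot: [0.707, 0.707, 0.0, 0.0]
wrist_force: [-0.4, 1.4, -0.8]
opening: 0.0388
grip_force: 61.3
```

Emit:
step_arm(rows=[0,0,0,0,0,0,0.4,0,0,0,0,0,0,0.2,0,0,0,0,0,0,0,0,0,0,0,0,0,0,0,0,0,0,0,0,0,0,0,0,0,0,0,0])

```text
time_s: 17.6
tool_pos: [0.6386, -0.0679, 0.0383]
eef_rot: [0.707, 0.707, 0.0, -0.0]
wrist_force: [-0.2, 0.6, 0.3]
opening: 0.0858
grip_force: 0.0
```

Emit:
step_arm(rows=[0,0,-20,0,0,0,0,0,0,-40,0,0,0,0,0,0,-40,0,0,0,0,-20,-26,0,0,0,0,0,-32,-36,0,0,0,0,0,-32,-36,0,0,0,0,0,-32,-36,0,0,0,0,0,-32,-36,0,0,0,0,0,-32,-36,0,0,0,0,0,0,0,0,0,0,0,0])

```text
time_s: 18.6
tool_pos: [0.4289, -0.2507, 0.1383]
eef_rot: [0.708, 0.706, -0.0, -0.001]
wrist_force: [-0.2, 0.7, -0.1]
opening: 0.0856
grip_force: 0.0
```

Emit:
step_arm(rows=[0,0,0,0,0,0,0])

```text
time_s: 18.7
tool_pos: [0.4323, -0.249, 0.1386]
eef_rot: [0.708, 0.706, 0.0, 0.0]
wrist_force: [0.4, -0.3, 0.1]
opening: 0.0851
grip_force: 0.0
```

```bash
python3 - <<'E'
from h import *
print(bot.state()["tool_pos"]); im=imaging.camera("top"); cv2.imwrite("pics/top3.png",im)
for n,g in dict(brown=(.632,.170),amber=(.634,.09),straw=(.638,-.07)).items(): print(fit(n,g,"top",im,.022))
E
```

```text
[ 0.4322536  -0.24903884  0.13856483]
(array([0.63343314, 0.16951285]), np.int32(245), 274.9130315458169)
(array([0.63464517, 0.09002978]), np.int32(210), 261.44934451323934)
(array([ 0.63899749, -0.06818341]), np.int32(235), 266.161599395331)
```

Emit:
step_arm(rows=[1,-2,25,0,0,0,0,0,0,30,0,0,0,0,0,0,25,0,0,0,0,0,0,20,0,0,0,0,0,0,13,0,0,0,0,0,0,0,0,0,0,0,0,0,0,0,0,0,0])

```text
time_s: 19.45
tool_pos: [0.4313, -0.2469, 0.0256]
eef_rot: [0.706, 0.708, 0.0, 0.0]
wrist_force: [-0.1, 0.2, 0.2]
opening: 0.0857
grip_force: 0.0
```

Emit:
step_arm(rows=[0,0,0,0,0,0,0.5,0,0,0,0,0,0,0.7,0,0,0,0,0,0,0.8,0,0,0,0,0,0,0.8,0,0,0,0,0,0,0.8,0,0,0,0,0,0,0.8,0,0,0,0,0,0,0.8,0,0,0,0,0,0,0.8])

```text
time_s: 20.25
tool_pos: [0.4311, -0.2474, 0.0261]
eef_rot: [0.707, 0.707, 0.0, 0.001]
wrist_force: [-0.2, 2.5, 13.5]
opening: 0.0386
grip_force: 58.6
```

Emit:
step_arm(rows=[0,0,-15,0,0,0,0.8,0,0,-25,0,0,0,0.8,0,0,-25,0,0,0,0.8,0,0,-30,0,0,0,0.8,0,0,-20,0,0,0,0.8,20,16,0,0,0,0,0.8,34,27,0,0,0,0,0.8,34,27,0,0,0,0,0.8,34,27,0,0,0,0,0.8,34,27,0,0,0,0,0.8])

```text
time_s: 21.25
tool_pos: [0.5554, -0.0896, 0.1407]
eef_rot: [0.707, 0.707, 0.0, 0.0]
wrist_force: [0.7, -0.2, -0.4]
opening: 0.0384
grip_force: 60.5
```

Emit:
step_arm(rows=[34,27,0,0,0,0,0.8,34,27,0,0,0,0,0.8,34,26,0,0,0,0,0.8,0,0,0,0,0,0,0.8,0,0,0,0,0,0,0.8,0,0,0,0,0,0,0.8,0,0,0,0,0,0,0.8])

```text
time_s: 21.95
tool_pos: [0.6338, 0.01, 0.1404]
eef_rot: [0.707, 0.707, -0.0, -0.0]
wrist_force: [0.3, -0.4, -1.5]
opening: 0.0386
grip_force: 60.8
```

Emit:
step_arm(rows=[0,1,20,0,0,0,0.8,0,0,25,0,0,0,0.8,0,0,25,0,0,0,0.8,0,0,15,0,0,0,0.8,0,0,8,0,0,0,0.8,0,0,5,0,0,0,0.8,0,0,4,0,0,0,0.8,0,0,0,0,0,0,0.8,0,0,0,0,0,0,0.8])

```text
time_s: 22.85
tool_pos: [0.6359, 0.0111, 0.0389]
eef_rot: [0.707, 0.707, 0.0, 0.0]
wrist_force: [0.3, 0.7, -0.2]
opening: 0.0384
grip_force: 61.0
```

Emit:
step_arm(rows=[0,0,0,0,0,0,0.4,0,0,0,0,0,0,0.2,0,0,0,0,0,0,0,0,0,0,0,0,0,0,0,0,0,0,0,0,0,0,0,0,0,0,0,0])

```text
time_s: 23.45
tool_pos: [0.6355, 0.011, 0.0383]
eef_rot: [0.707, 0.707, -0.0, 0.0]
wrist_force: [0.4, 0.6, -0.4]
opening: 0.0853
grip_force: 0.0
```

Emit:
step_arm(rows=[0,0,-20,0,0,0,0,0,0,-40,0,0,0,0,0,0,-40,0,0,0,0,0,-26,0,0,0,0,0,0,-38,0,0,0,0,0,0,-38,0,0,0,0,0,0,-38,0,0,0,0,0,0,-30,0,0,0,0,0,0,0,0,0,0,0,0,0,0,0,0,0,0,0])

```text
time_s: 24.45
tool_pos: [0.4658, 0.0108, 0.1387]
eef_rot: [0.707, 0.707, 0.0, 0.0]
wrist_force: [0.8, 0.5, 1.1]
opening: 0.0855
grip_force: 0.0
```

```bash
python3 - <<'E'
from h import *
print(bot.state()["tool_pos"]); im=imaging.camera("top"); s=imaging.camera("side")
for n,g in dict(brown=(.632,.170),amber=(.634,.09),gold=(.636,.01),straw=(.638,-.07)).items(): print(fit(n,g,"top",im,.022))
a=cv2.resize(im[140:280,180:440],None,fx=2,fy=2,interpolation=cv2.INTER_CUBIC); b=cv2.resize(s[110:280,230:490],None,fx=2,fy=2,interpolation=cv2.INTER_CUBIC)
cv2.imwrite("pics/end.png",np.vstack([a,b])[:600])
E
```

```text
[0.46579119 0.01084548 0.13871067]
(array([0.63327277, 0.16957414]), np.int32(242), 274.900926213013)
(array([0.63455082, 0.08999338]), np.int32(211), 261.42535370681435)
(array([0.63673447, 0.00994874]), np.int32(208), 258.2995797749609)
(array([ 0.63906089, -0.0682546 ]), np.int32(236), 266.183614930138)
```

View pics/end.png

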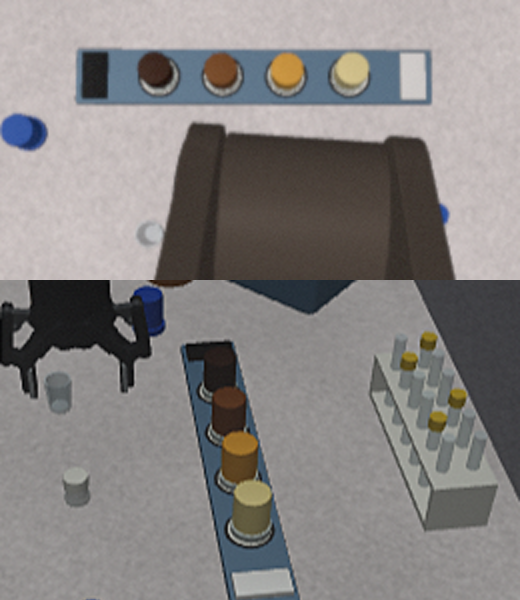

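All four stand upright and centred within about 2 mm: straw is next to white, then gold, amber and brown next to black. The arm is clear of them.

```bash
python3 -c "
from workcell import job
print(job.sign_off())"
```

```text
the job is handed in; nothing more can be done
None
```

The job is handed in: all four standards stand upright in shade order, straw by the white tile to brown by the black, each measured within about 2 mm of its mark; sign-off gave no verdict.

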